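# Measure a specimen mount with the calliper and point at the reading

### The job

Check the red specimen mount's diameter before it goes into the tester's holder: slide it over the worktop to well inside the open long jaws of the digital calliper, then push the calliper's reader head along until the jaws close on the mount across its full diameter. Then point straight down at the head's display with the fingertips just above it, not touching, for at least two seconds, so that a colleague can note the reading, and finish still pointing there. Only push, and gently: neither pinch nor lift anything, and leave the blue mount and the other things on the bench alone.

Things in the scene. Friction and masses are not known exactly. Their poses are not given: they have to be found in the camera images.
- red_mount: red resin specimen mount with a steel specimen in its top, a disc 30.4 mm across, 20 mm high, about 35 g, standing loose on the worktop a little nearer the robot than the calliper, to the left or right of its jaw opening (the blue mount stands on the other side); origin at the centre of its underside
- calliper: digital calliper lying flat, 242 mm long; its frame is fixed, the beam's end screwed down under a clamp. Origin on the worktop under its mid length. Beam x 3 to 19 mm, y -121 to 111 mm, top 4 mm above the worktop. Both outside jaws, 4 mm thick, reach from the beam to x = -38 mm, towards the robot; the fixed jaw is at the +y end
- beam_clamp: small aluminium bridge clamp over the beam's -y end, 49 mm across the beam, 20 mm along it, 14 mm high, brass thumb screw on top up to 26 mm; fixed. Its origin is 109 mm towards -y from the calliper's; its middle 11 mm in x from that origin
- calliper_head (a joint): reader head's travel q = gap between the outside jaws (m): 0 shut, starts 0.066 to 0.088, grows towards the calliper's -y; about 1 N friction, stays where left. In the calliper's frame the head's box spans x -3 to 28 mm, z 4 (on the beam) to 10 mm, y from 34 mm - q (end face, to push towards +y) to 100 mm - q
- display (a point): centre of the grey display window on top of the reader head, 10 mm above the worktop; moves with the head, axes as the calliper's
- fixed_jaw_face (a point): point on the measuring face of the fixed jaw, 17 mm out from the calliper's y axis line (x = -17 mm, y = 105 mm in the calliper's frame), 2 mm above the worktop; axes as the calliper's
- moving_jaw_face (a point): the facing point on the head's jaw (y = 105 mm minus the head's travel); moves with the head, axes as the calliper's.
- blue_mount: blue resin specimen mount with a steel specimen in its top, 30 mm across, 18 mm high, loose; origin under its centre. Leave it alone
- mount_2: green resin specimen mount, 30 mm across, 18 mm high, loose; origin under its centre. Leave it alone
- steel_sample_2: ground steel disc with three dark spark marks on its top, 38 mm across, 28 mm high, loose; origin under its centre. Leave it alone
- loupe: black measuring loupe with a white ring, 38 mm across, 38 mm high, loose; origin under its centre. Leave it alone
- pen_1: white marker pen with a red cap, 135 mm long, lying; origin under its middle. Leave it alone
- screwdriver: screwdriver with a red handle, 187 mm long along its y axis, 22 mm high, lying; origin under its middle. Leave it alone
- tape_1: roll of cream masking tape lying flat, 96 mm across, 25 mm high; origin under its centre. Leave it alone

How it is judged:
By the outcome, as a careful person would: the job done as asked, in the order asked, and still so for the second after the job is handed in, with the robot touching nothing.
It also fails if it takes over 64 s, if anything falls off the work surface, if the arm or the gripper's body presses on something with over 40 N, if the wrist force passes 120 N, or if a joint passes its speed limit or range.

### The arm

A 6-joint arm with a two-finger parallel gripper is mounted at the origin on a cart in front of the work surface, level with it; the furniture and walls round the work are solid. World frame = base frame: x ahead of the robot, y to its left, z up, the work surface at z = 0. Lengths are in m, angles in rad, forces in N, time in s.
With the tool pointing down it reaches from about 0.25 to 0.725 m from the base axis. Payload 4 kg.
Tool frame: the origin (TCP) lies between the finger pads, 19 mm behind the fingertips; this is the grasp point; z points along the fingers, y is the line along which they close (so a half turn about z gives the same grasp; the last joint's range is limited). The gripper opens to 85 mm and grips with 20 to 120 N. Pads are 22 mm wide; open, the fingers measure 114 mm over their backs; the gripper's body (76 mm by 85 mm) begins 54 mm behind the grasp point. The pads swing forward as they close: fully open they stand 13 mm farther back than shut.
Start: joints at [0, 0.241, 0.005, 1.335, 0, 1.571], TCP at [0.5, -0, 0.25] pointing down, gripper open.
Joint ranges: [-2.72, 2.72], [-1.05, 1.87], [-1.09, 1.28], [-1.99, 2.15], [-1.42, 1.44], [-3.14, 3.14]. Speed limits (rad/s): [2.79, 2.79, 3.14, 3.14, 3.14, 3.14].

### API

Orientations are given as a unit quaternion [x, y, z, w].
In Python, from workcell import bot, eyes, workorder gives the robot as it stands (bot), with the cameras (eyes) and the job (workorder).
- The arm moves only by the shell command python3 jog.py FILE, which reads ROWS from the file FILE. ROWS is a JSON list of rows, 1 to 10 of them, each written [[rx, ry, rz], [dx, dy, dz], opening]: a rotation vector rx, ry, rz in parts of the range, where 1.0 means 2 rad, then dx, dy, dz in shares of 0.8 m (1.0 is 0.8 m), then the finger opening in m; each row is the pose to reach, as a shift and turn from the pose commanded when the command began, along the tool's axes at that moment; what a row does not reach only later rows make up. A row lasts 1/8 s, in which the tool goes at most 0.0625 m and 0.188 rad, less where a joint would pass 70% of its speed; a pose out of reach is approached as far as the arm can. The fingers move at their own pace and stop on an object; the grip force is fixed at half the most. Time passes only in rows, so rows that do not move let the fingers close. It prints the time, the measured TCP pose, the force, the opening and the grip force at its end. No shift or turn number may pass 1 either way. Input that does not fit is refused with a message, and nothing moves.
- bot.get_obs(): the state, without advancing time (a new reading comes with each control period).
- eyes.camera(name): name is "scene" or "side" or "wrist"; returns the picture (384x512x3 uint8, red, green, blue); there is no depth.
- eyes.calibration(name): a dict with "mtx" (3x3 intrinsics, pixels), "R" (3x3) and "t" (3): a world point X has camera coordinates R X + t. Camera axes: x right, y down, z forward; pixel columns grow to the right and rows downward; lengths in m; the calibration is good to about 2 mm. A picture is of the moment at which its call begins: read the wrist's pose just before it. calibration takes no time and is no camera call; for the wrist camera it gives the pose at the moment of the call.
- workorder.job_done(): hands the job in; it is judged then, once.
The state is a dict: "clock": time; "joint_pos": joint angles; "joint_vel": joint speeds; "tau": joint torques, N m; "eef_pos": TCP position; "tool_rot": TCP orientation; "ft_force": force on the tool from outside, world axes, zero at the start; "ft_torque": the same for the moment, N m; "grip_width": finger opening in m; "grasp_force": force on a finger pad.
Only numpy, scipy, OpenCV 4.12 (cv2) and the standard library are available. Lean on these libraries where they do the work, as an engineer would, in place of code of your own. Each camera call takes 0.05 s, during which the arm holds its last target. There are 200 camera calls.

## Working session

There is one attempt and no reset: what is moved stays moved. The work goes in short steps, Python scripts to look and compute and a shell command to move; the robot and the scene stay as the last step left them, time stands still between calls to the robot, and variables do not carry over. Pictures are saved under pics/ and viewed, at most 10 in all, crops included, and the job is handed in when it is done.

```bash
ls; mkdir -p pics; python3 - <<'E'
from workcell import bot, eyes, workorder
import cv2,numpy as np
o=bot.get_obs();print(o['clock'],o['eef_pos'],o['tool_rot'],o['grip_width'])
for n in("scene","side","wrist"):
    c=eyes.calibration(n);im=eyes.camera(n);cv2.imwrite(f"pics/{n}0.png",im[:,:,::-1])
    np.savez(f"pics/{n}0.npz",**c)
    print(n,np.round(c['mtx'],1).tolist(),np.round(-np.array(c['R']).T@c['t'],3))
a=[cv2.imread(f"pics/{n}0.png") for n in("scene","wrist")]
E
```

```text
jog.py
pics
workcell.py
0.0 [4.99392617e-01 5.56966223e-06 2.49094188e-01] [ 0.70710887  0.70710387 -0.00076284 -0.00076355] 0.08534395285857803
scene [[352.9, 0.0, 253.2], [0.0, 352.9, 190.9], [0.0, 0.0, 1.0]] [-0.176  0.643  0.693]
side [[369.8, 0.0, 252.3], [0.0, 369.8, 192.1], [0.0, 0.0, 1.0]] [0.165 0.707 0.74 ]
wrist [[315.0, 0.0, 257.1], [0.0, 315.0, 191.5], [0.0, 0.0, 1.0]] [0.499 0.071 0.374]
```

View pics/wrist0.png

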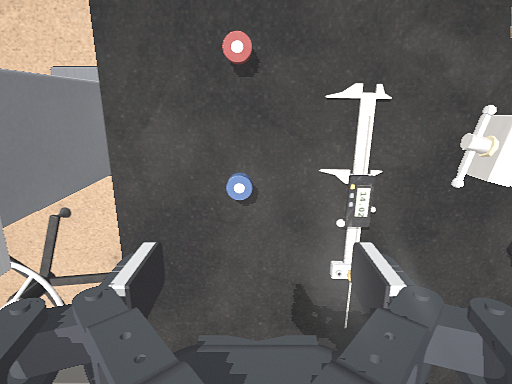

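View pics/scene0.png

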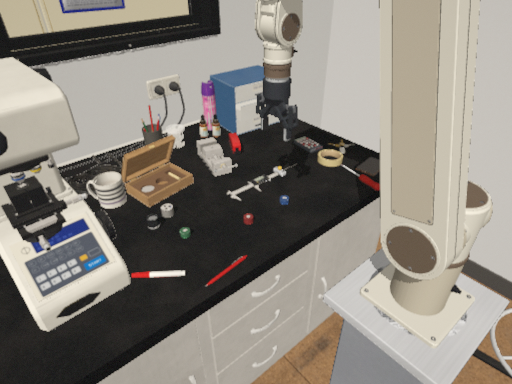

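The wrist view shows the red mount at (237,47), the blue mount at (239,187) and the calliper running from (370,90) to (348,325), with its fixed jaw at the top and its head near (360,200). The scene view confirms this layout. Next I'll enlarge the calliper.

```bash
python3 - <<'E'
import cv2
im=cv2.imread("pics/wrist0.png")[70:290,300:410]
cv2.imwrite("pics/crop0.png",cv2.resize(im,None,fx=2.7,fy=2.7,interpolation=cv2.INTER_CUBIC))
E
```

```text
(no output)
```

View pics/crop0.png

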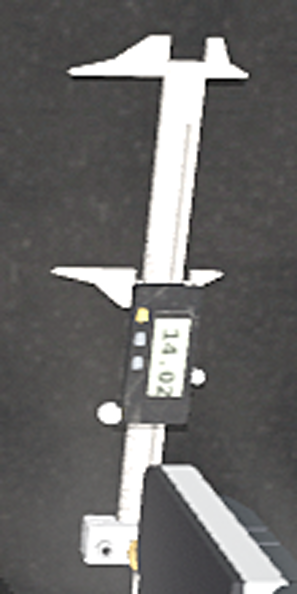

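```bash
cat > h.py <<'E'
import numpy as np,cv2
from scipy.optimize import least_squares
def proj(c,P):
    q=(c['R']@np.atleast_2d(P).T).T+c['t']; q=q@c['mtx'].T; return q[:,:2]/q[:,2:]
def ray(c,uv,z):
    d=c['R'].T@np.linalg.solve(c['mtx'],[uv[0],uv[1],1]); o=-c['R'].T@c['t']
    return o+d*(z-o[2])/d[2]
def blob(im,col,lim=(0,0,512,384)):
    hsv=cv2.cvtColor(im,cv2.COLOR_BGR2HSV).astype(int); h,s,v=hsv[...,0],hsv[...,1],hsv[...,2]
    m=((s>110)&(v>50)&(((h<8)|(h>172)) if col=='red' else (abs(h-112)<12))).astype(np.uint8)
    n,l,st,ce=cv2.connectedComponentsWithStats(m)
    return [(ce[i].round(1),st[i].tolist()) for i in range(1,n) if st[i,4]>60]
E
python3 - <<'E'
from h import *
c=dict(np.load("pics/wrist0.npz"));im=cv2.imread("pics/wrist0.png")
for col in('red','blue'): print(col,blob(im,col))
for uv,z in (((237,46.5),.02),((239,187.5),.018)): print(uv,ray(c,uv,z).round(4))
obs=[((68,73),(-.038,.105,0,.004)),((52,270),(-.038,.105,1,.004)),((134,285),(-.003,.1,1,.01)),((194,289),(.028,.1,1,.01)),((188,424),(.028,.034,1,.01)),((125,420),(-.003,.034,1,.01)),((164,76),(.003,.105,0,.004)),((206,78),(.019,.105,0,.004)),((118,520),(.003,-.0985,0,.004))]
uv=np.array([(300+a/2.7,70+b/2.7) for (a,b),_ in obs])
def P(p):
    C,S=np.cos(p[2]),np.sin(p[2]);L=np.array([[x,y-k*p[3],z] for _,(x,y,k,z) in obs])
    return np.c_[p[0]+C*L[:,0]-S*L[:,1],p[1]+S*L[:,0]+C*L[:,1],L[:,2]]
f=lambda p:(proj(c,P(p))-uv).ravel()
r=least_squares(f,[.6,.05,0,.075],loss='soft_l1');print(r.x.round(4));print(f(r.x).reshape(-1,2).round(1).tolist())
E
```

```text
red [(array([238.3,  47.2]), [229, 38, 18, 17, 70])]
blue []
(237, 46.5) [0.4775 0.1259 0.02  ]
(239, 187.5) [ 0.4772 -0.0254  0.018 ]
[ 0.6105 -0.0301 -0.0191  0.0825]
[[-0.2, 0.6], [0.2, -0.4], [0.1, -0.2], [4.0, -1.1], [-0.4, 0.7], [-2.0, 1.7], [0.6, 0.3], [-0.7, -0.2], [0.3, -1.3]]
```

The rows are not in the units I measure in: shifts go in shares of 0.8 m and turns go in shares of 2 rad. I convert before sending: 0.165 m is 0.2063, -0.0225 m is -0.0281.

```bash
python3 - <<'E'
from h import *
c=dict(np.load("pics/scene0.npz"))
for n,uv,z in (('red',(248,217),.02),('blue',(284.5,198.5),.018),('pen tip',(208,285),.008),('pen end',(246,258),.008),('green',(185,231),.018),('fixed jaw region',(235,196),.004)): print(n,ray(c,uv,z).round(4))
E
echo '[[[0,0,0],[0.0688,-0.0281,0.0375],0.018],[[0,0,0],[0.1375,-0.0281,0.075],0.018],[[0,0,0],[0.2063,-0.0281,0.1125],0.018],[[0,0,0],[0.2063,-0.0281,0.1625],0.018],[[0,0,0],[0.2063,-0.0281,0.1625],0.018],[[0,0,0],[0.2063,-0.0281,0.1625],0.018]]' > m.json && python3 jog.py m.json
```

```text
red [0.4733 0.1265 0.02  ]
blue [ 0.4712 -0.0249  0.018 ]
pen tip [0.3445 0.3599 0.008 ]
pen end [0.3544 0.2313 0.008 ]
green [0.5447 0.3032 0.018 ]
fixed jaw region [0.6033 0.0765 0.004 ]
clock: 0.9
eef_pos: [0.4781, 0.1647, 0.121]
tool_rot: [0.707, 0.707, 0.0, 0.0]
ft_force: [0.2, 0.7, -0.2]
grip_width: 0.0181
grasp_force: 0.0
```

In the tool's units: 0.093 m is 0.1163, 0.085 m is 0.1063.

```bash
echo '[[[0,0,0],[0,-0.0013,0.0375],0.018],[[0,0,0],[0,-0.0013,0.075],0.018],[[0,0,0],[0,-0.0013,0.1063],0.018],[[0,0,0],[0,-0.0013,0.1163],0.018],[[0,0,0],[0,-0.0013,0.1163],0.018]]' > m.json && python3 jog.py m.json
python3 - <<'E'
from workcell import bot, eyes, workorder
import cv2
cv2.imwrite("pics/w1.png",eyes.camera("wrist")[:,:,::-1])
E
```

```text
clock: 1.52
eef_pos: [0.4775, 0.1647, 0.0281]
tool_rot: [0.708, 0.707, 0.001, 0.0]
ft_force: [-0.1, 0.2, -0.1]
grip_width: 0.0174
grasp_force: 0.0
```

View pics/w1.png

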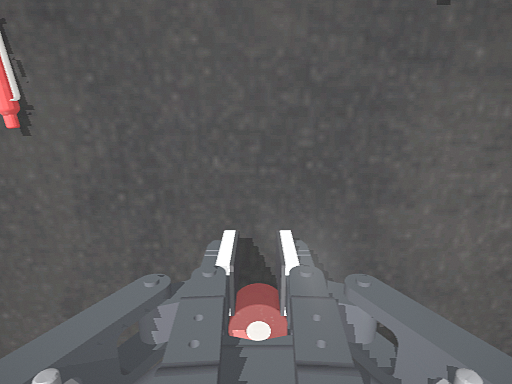

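The red mount at (258,315) sits centred behind the finger gap at (258,260), and nothing else is close. I'll push it towards -y.

In the tool's units: -0.056 m is -0.07, -0.05 m is -0.0625.

```bash
echo '[[[0,0,0],[-0.0063,0,0],0.018],[[0,0,0],[-0.0125,0,0],0.018],[[0,0,0],[-0.0188,0,0],0.018],[[0,0,0],[-0.025,0,0],0.018],[[0,0,0],[-0.0325,0,0],0.018],[[0,0,0],[-0.04,0,0],0.018],[[0,0,0],[-0.0475,0,0],0.018],[[0,0,0],[-0.055,0,0],0.018],[[0,0,0],[-0.0625,0,0],0.018],[[0,0,0],[-0.07,0,0],0.018]]' > m.json && python3 jog.py m.json
echo '[[[0,0,0],[-0.0075,0,0],0.018],[[0,0,0],[-0.015,0,0],0.018],[[0,0,0],[-0.0225,0,0],0.018],[[0,0,0],[-0.03,0,0],0.018],[[0,0,0],[-0.0375,0,0],0.018],[[0,0,0],[-0.0438,0,0],0.018],[[0,0,0],[-0.0488,0,0],0.018],[[0,0,0],[-0.0513,0,0],0.018],[[0,0,0],[-0.0513,0,0],0.018]]' > m.json && python3 jog.py m.json
```

```text
clock: 2.82
eef_pos: [0.4765, 0.1086, 0.027]
tool_rot: [0.707, 0.707, -0.0, -0.0]
ft_force: [0.4, 0.0, 0.7]
grip_width: 0.0185
grasp_force: 0.4
clock: 3.95
eef_pos: [0.4764, 0.0678, 0.027]
tool_rot: [0.707, 0.707, -0.0, 0.0]
ft_force: [0.3, -0.3, -0.0]
grip_width: 0.0177
grasp_force: 0.0
```

In the tool's units: -0.09 m is -0.1125, -0.04 m is -0.05, 0.18 rad is 0.09.

```bash
echo '[[[0,0,0],[0.01,0,0],0.018],[[0,0,0],[0.0225,0,0],0.018],[[0,0,0],[0.0225,0,-0.05],0.018],[[0,0,0.09],[0.0225,0,-0.1125],0.018],[[0,0,0.09],[0.0225,0,-0.1125],0.018]]' > m.json && python3 jog.py m.json
python3 - <<'E'
from workcell import bot, eyes, workorder
print(bot.get_obs()['joint_pos'])
E
```

```text
clock: 4.58
eef_pos: [0.4798, 0.0875, 0.1211]
tool_rot: [0.768, 0.641, 0.004, 0.002]
ft_force: [0.2, 0.8, -0.7]
grip_width: 0.0181
grasp_force: 0.0
[ 1.80266861e-01  3.08387015e-01 -2.58654413e-01  9.94606449e-01
  7.73233383e-05  1.93029305e+00]
```

In the tool's units: -0.0476 m is -0.0595, -0.0325 m is -0.0406, -1.751 rad is -0.8755.

```bash
echo '[[[0,0,-0.09],[-0.015,-0.01,0],0.018],[[0,0,-0.18],[-0.03,-0.02,0],0.018],[[0,0,-0.27],[-0.045,-0.03,0],0.018],[[0,0,-0.36],[-0.0595,-0.0406,0],0.018],[[0,0,-0.45],[-0.0595,-0.0406,0],0.018],[[0,0,-0.54],[-0.0595,-0.0406,0],0.018],[[0,0,-0.63],[-0.0595,-0.0406,0],0.018],[[0,0,-0.72],[-0.0595,-0.0406,0],0.018],[[0,0,-0.81],[-0.0595,-0.0406,0],0.018],[[0,0,-0.8755],[-0.0595,-0.0406,0],0.018]]' > m.json && python3 jog.py m.json
echo '[[[0,0,0],[0,0,0],0.018]]' > m.json && python3 jog.py m.json
python3 - <<'E'
from workcell import bot, eyes, workorder
import cv2,numpy as np
np.savez("pics/w2.npz",**eyes.calibration("wrist"));cv2.imwrite("pics/w2.png",eyes.camera("wrist")[:,:,::-1])
E
```

```text
clock: 5.82
eef_pos: [0.4353, 0.0455, 0.1161]
tool_rot: [-0.003, 1.0, -0.0, -0.001]
ft_force: [-0.3, -0.4, 0.3]
grip_width: 0.0181
grasp_force: 0.0
clock: 5.95
eef_pos: [0.4354, 0.0454, 0.1162]
tool_rot: [0.0, 1.0, -0.0, -0.001]
ft_force: [-0.3, 0.0, -0.4]
grip_width: 0.0179
grasp_force: 0.0
```

View pics/w2.png

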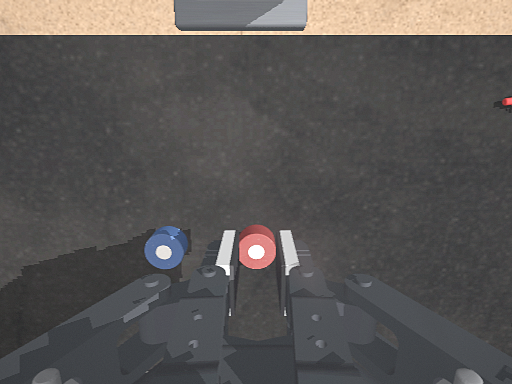

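The red mount is at (257,250) and the blue mount at (165,250). The view is looking back towards the robot, and red is aligned with the finger gap. I'll work out their positions.

```bash
python3 - <<'E'
from h import *
c=dict(np.load("pics/w2.npz"))
print(ray(c,(257,250),.02),ray(c,(165,251),.018),-c['R'].T@c['t'])
E
```

```text
[0.4746425  0.04711686 0.02      ] [ 0.47657396 -0.02436744  0.018     ] [0.36515202 0.04707177 0.24082431]
```

In the tool's units: 0.09 m is 0.1125, 0.001 m is 0.0013.

```bash
echo '[[[0,0,0],[0,0.0013,0.0375],0.018],[[0,0,0],[0,0.0013,0.075],0.018],[[0,0,0],[0,0.0013,0.1025],0.018],[[0,0,0],[0,0.0013,0.1125],0.018],[[0,0,0],[-0.0063,0.0013,0.1125],0.018],[[0,0,0],[-0.0125,0.0013,0.1125],0.018],[[0,0,0],[-0.0188,0.0013,0.1125],0.018],[[0,0,0],[-0.025,0.0013,0.1125],0.018],[[0,0,0],[-0.0325,0.0013,0.1125],0.018],[[0,0,0],[-0.04,0.0013,0.1125],0.018]]' > m.json && python3 jog.py m.json
echo '[[[0,0,0],[-0.0075,0,0],0.018],[[0,0,0],[-0.015,0,0],0.018],[[0,0,0],[-0.0225,0,0],0.018],[[0,0,0],[-0.03,0,0],0.018],[[0,0,0],[-0.0375,0,0],0.018],[[0,0,0],[-0.045,0,0],0.018],[[0,0,0],[-0.0525,0,0],0.018],[[0,0,0],[-0.06,0,0],0.018],[[0,0,0],[-0.0675,0,0],0.018],[[0,0,0],[-0.075,0,0],0.018]]' > m.json && python3 jog.py m.json
```

```text
clock: 7.25
eef_pos: [0.4683, 0.046, 0.0271]
tool_rot: [-0.0, 1.0, 0.0, -0.0]
ft_force: [-0.4, -0.5, 1.6]
grip_width: 0.0179
grasp_force: 0.5
clock: 8.5
eef_pos: [0.5284, 0.046, 0.027]
tool_rot: [-0.0, 1.0, -0.0, -0.0]
ft_force: [-0.1, 0.2, 0.5]
grip_width: 0.0178
grasp_force: 0.5
```

In the tool's units: -0.041 m is -0.0513, -0.039 m is -0.0488.

```bash
echo '[[[0,0,0],[-0.0075,0,0],0.018],[[0,0,0],[-0.015,0,0],0.018],[[0,0,0],[-0.0225,0,0],0.018],[[0,0,0],[-0.03,0,0],0.018],[[0,0,0],[-0.0375,0,0],0.018],[[0,0,0],[-0.0438,0,0],0.018],[[0,0,0],[-0.0488,0,0],0.018],[[0,0,0],[-0.0513,0,0],0.018],[[0,0,0],[-0.0513,0,0],0.018]]' > m.json && python3 jog.py m.json
echo '[[[0,0,0],[0.0125,0,0],0.018],[[0,0,0],[0.0275,0,0],0.018],[[0,0,0],[0.0438,0,-0.05],0.018],[[0,0,0],[0.0438,0,-0.1125],0.0],[[0,0,0],[0.0438,0,-0.175],0.0],[[0,0,0],[0.0438,0,-0.2375],0.0],[[0,0,0],[0.0438,0,-0.2375],0.0],[[0,0,0],[0.0438,0,-0.2375],0.0]]' > m.json && python3 jog.py m.json
python3 - <<'E'
from workcell import bot, eyes, workorder
import cv2,numpy as np
for n in("wrist","scene"):
  np.savez(f"pics/{n}3.npz",**eyes.calibration(n));cv2.imwrite(f"pics/{n}3.png",eyes.camera(n)[:,:,::-1])
im=cv2.imread("pics/scene3.png")[150:250,190:330]
a=cv2.resize(im,None,fx=4,fy=4,interpolation=cv2.INTER_CUBIC)
b=cv2.imread("pics/wrist3.png");b=cv2.resize(b,None,fx=.5,fy=.5)
out=np.zeros((592,560,3),np.uint8);out[:400]=a;out[400:,:256]=b[:192];cv2.imwrite("pics/c3.png",out)
E
```

```text
clock: 9.62
eef_pos: [0.5692, 0.046, 0.027]
tool_rot: [-0.0, 1.0, -0.0, 0.0]
ft_force: [0.1, -0.3, 0.2]
grip_width: 0.0177
grasp_force: 0.0
clock: 10.62
eef_pos: [0.533, 0.046, 0.2166]
tool_rot: [-0.0, 1.0, -0.0, -0.0]
ft_force: [-0.2, -0.4, -0.7]
grip_width: 0.0001
grasp_force: 0.0
```

View pics/c3.png

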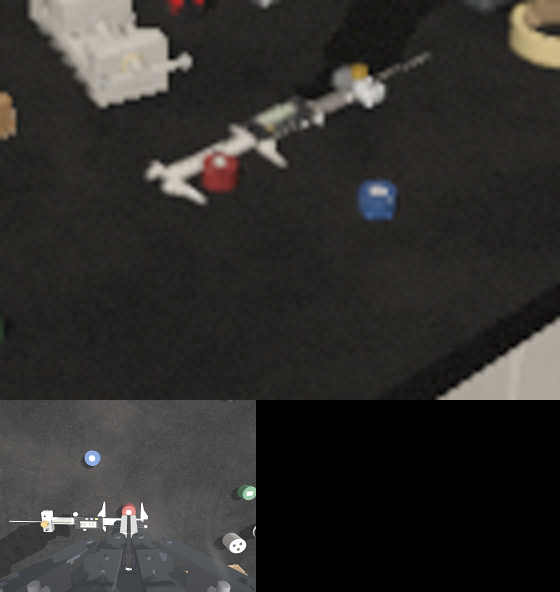

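The red mount stands between the jaws, and blue hasn't moved. In the composite, the bottom-left wrist view shows red at about (128,512) between jaws at 103 and 144. I'll enlarge that view to refine the calliper and head poses.

```bash
python3 - <<'E'
import cv2
im=cv2.imread("pics/wrist3.png")[190:275,60:310]
cv2.imwrite("pics/crop3.png",cv2.resize(im,None,fx=3.2,fy=3.2,interpolation=cv2.INTER_CUBIC))
E
```

```text
(no output)
```

View pics/crop3.png

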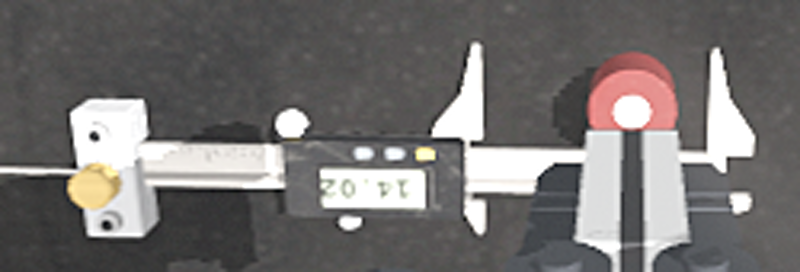

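```bash
python3 - <<'E'
from h import *
c=dict(np.load("pics/wrist3.npz"))
px=lambda a,b:(60+a/3.2,190+b/3.2)
obs=[((483,44),(-.038,.105,1,.004)),((710,48),(-.038,.105,0,.004)),((284,141),(-.003,.034,1,.01)),((464,140),(-.003,.1,1,.01)),((465,216),(.028,.1,1,.01)),((287,216),(.028,.034,1,.01)),((470,147),(.003,.102,1,.004)),((470,192),(.019,.102,1,.004))]
uv=np.array([px(*a) for a,_ in obs])
def P(p):
    C,S=np.cos(p[2]),np.sin(p[2]);L=np.array([[x,y-k*p[3],z] for _,(x,y,k,z) in obs])
    return np.c_[p[0]+C*L[:,0]-S*L[:,1],p[1]+S*L[:,0]+C*L[:,1],L[:,2]]
f=lambda p:(proj(c,P(p))-uv).ravel()
r=least_squares(f,[.61,-.03,-.019,.0825],loss='soft_l1');print(r.x.round(4));print(f(r.x).reshape(-1,2).round(1).tolist())
x0,y0,a,q=r.x
R=np.array([[np.cos(a),-np.sin(a)],[np.sin(a),np.cos(a)]])
d=ray(c,px(372,188),.01)[:2];print('display',d,'local+q',R.T@(d-r.x[:2])+[0,q])
m=ray(c,px(632,100),.02)[:2];print('mount',m,R.T@(m-r.x[:2]))
print('push pt (12,34-q)',r.x[:2]+R@[.012,.034-q])
E
```

```text
[ 0.61   -0.0301 -0.0222  0.081 ]
[[-1.1, -0.4], [0.0, -0.1], [-1.7, -1.2], [0.2, 0.4], [0.5, 1.3], [-0.7, 0.0], [1.0, 0.9], [1.3, -0.6]]
display [ 0.62568957 -0.0453293 ] local+q [0.01602452 0.06619523]
mount [0.5877857 0.0482363] [-0.02394814  0.07785279]
push pt (12,34-q) [ 0.62095097 -0.0774272 ]
```

In the tool's units: 0.1915 m is 0.2394, -0.15 m is -0.1875.

```bash
echo '[[[0,0,0],[-0.0375,-0.0625,0.025],0],[[0,0,0],[-0.075,-0.125,0.0625],0],[[0,0,0],[-0.1088,-0.1875,0.1],0],[[0,0,0],[-0.1088,-0.1875,0.1375],0],[[0,0,0],[-0.1088,-0.1875,0.175],0],[[0,0,0],[-0.1088,-0.1875,0.2125],0],[[0,0,0],[-0.1088,-0.1875,0.23],0],[[0,0,0],[-0.1088,-0.1875,0.2394],0],[[0,0,0],[-0.1088,-0.1875,0.2394],0]]' > m.json && python3 jog.py m.json
python3 - <<'E'
from workcell import bot, eyes, workorder
import cv2,numpy as np
np.savez("pics/side4.npz",**eyes.calibration("side"));im=eyes.camera("side")[:,:,::-1];cv2.imwrite("pics/side4.png",im)
from h import *
u,v=proj(dict(np.load("pics/side4.npz")),[.621,-.06,.005])[0].astype(int);print(u,v)
cv2.imwrite("pics/c4.png",cv2.resize(im[max(v-50,0):v+50,max(u-60,0):u+60],None,fx=5,fy=5,interpolation=cv2.INTER_CUBIC))
E
```

```text
clock: 11.85
eef_pos: [0.621, -0.1039, 0.0254]
tool_rot: [-0.0, 1.0, 0.0, -0.0]
ft_force: [-0.3, 0.2, 1.0]
grip_width: 0.0004
grasp_force: 0.0
254 169
```

View pics/c4.png

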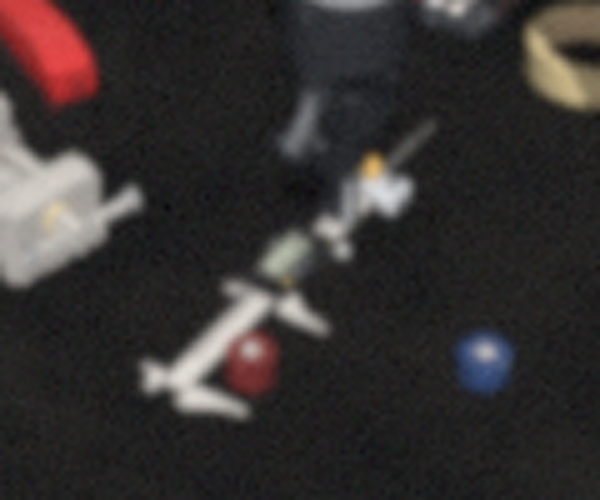

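The fingers stand over the beam between clamp and head, clear of both, with red between the jaws. I'll push the head along.

In the tool's units: 0.042 m is 0.0525, 0.038 m is 0.0475.

```bash
echo '[[[0,0,0],[0,0.0063,0],0],[[0,0,0],[0,0.0125,0],0],[[0,0,0],[0,0.0175,0],0],[[0,0,0],[0,0.0225,0],0],[[0,0,0],[0,0.0275,0],0],[[0,0,0],[-0.0006,0.0325,0],0],[[0,0,0],[-0.0006,0.0375,0],0],[[0,0,0],[-0.0006,0.0425,0],0],[[0,0,0],[-0.0006,0.0475,0],0],[[0,0,0],[-0.0013,0.0525,0],0]]' > m.json && python3 jog.py m.json
echo '[[[0,0,0],[0,0.0038,0],0],[[0,0,0],[0,0.0075,0],0],[[0,0,0],[0,0.0113,0],0],[[0,0,0],[0,0.015,0],0]]' > m.json && python3 jog.py m.json
python3 - <<'E'
from workcell import bot, eyes, workorder
import cv2,numpy as np
im=eyes.camera("side")[:,:,::-1];cv2.imwrite("pics/side5.png",im)
cv2.imwrite("pics/c5.png",cv2.resize(im[119:219,194:314],None,fx=5,fy=5,interpolation=cv2.INTER_CUBIC))
E
```

```text
clock: 13.15
eef_pos: [0.6219, -0.0617, 0.0255]
tool_rot: [-0.0, 1.0, -0.0, -0.0]
ft_force: [-0.9, -1.3, 0.3]
grip_width: -0.0
grasp_force: 0.5
clock: 13.65
eef_pos: [0.622, -0.0498, 0.0255]
tool_rot: [-0.0, 1.0, -0.0, 0.0]
ft_force: [-1.0, -0.6, -0.2]
grip_width: 0.0
grasp_force: 0.5
```

View pics/c5.png

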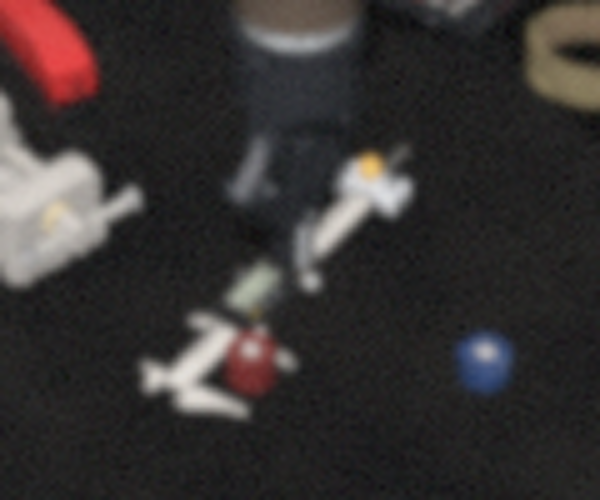

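The head is moving with the fingers. Its jaw is now near the red mount, and about 9 mm of travel remains.

In the tool's units: 0.006 m is 0.0075, 0.005 m is 0.0063.

```bash
echo '[[[0,0,0],[0,0.0025,0],0],[[0,0,0],[0,0.005,0],0],[[0,0,0],[0,0.0063,0],0],[[0,0,0],[0,0.0075,0],0]]' > m.json && python3 jog.py m.json
echo '[[[0,0,0],[0,0.0006,0],0],[[0,0,0],[0,0.0013,0],0],[[0,0,0],[0,0.0013,0],0]]' > m.json && python3 jog.py m.json
echo '[[[0,0,0],[0,0.0006,0],0],[[0,0,0],[0,0.0013,0],0],[[0,0,0],[0,0.0013,0],0]]' > m.json && python3 jog.py m.json
```

```text
clock: 14.2
eef_pos: [0.6221, -0.044, 0.0255]
tool_rot: [-0.0, 1.0, -0.0, 0.0]
ft_force: [-0.1, -1.0, -0.3]
grip_width: -0.0
grasp_force: 0.6
clock: 14.58
eef_pos: [0.6221, -0.0429, 0.0255]
tool_rot: [-0.0, 1.0, 0.0, 0.0]
ft_force: [0.4, -0.8, -0.7]
grip_width: 0.0001
grasp_force: 0.5
clock: 14.95
eef_pos: [0.6221, -0.0419, 0.0255]
tool_rot: [-0.0, 1.0, 0.0, 0.0]
ft_force: [0.5, -0.8, -0.0]
grip_width: 0.0001
grasp_force: 0.6
```

In the tool's units: 0.001 m is 0.0013, 0.0005 m is 0.0006.

```bash
echo '[[[0,0,0],[0,0.0006,0],0],[[0,0,0],[0,0.0013,0],0],[[0,0,0],[0,0.0013,0],0]]' > m.json && python3 jog.py m.json
echo '[[[0,0,0],[0,0.0006,0],0],[[0,0,0],[0,0.0013,0],0],[[0,0,0],[0,0.0013,0],0]]' > m.json && python3 jog.py m.json
```

```text
clock: 15.32
eef_pos: [0.622, -0.0409, 0.0255]
tool_rot: [-0.0, 1.0, 0.0, 0.0]
ft_force: [0.8, -1.7, 0.4]
grip_width: -0.0005
grasp_force: 0.5
clock: 15.7
eef_pos: [0.622, -0.0399, 0.0255]
tool_rot: [-0.0, 1.0, 0.0, 0.0]
ft_force: [0.6, -1.2, -0.4]
grip_width: 0.0002
grasp_force: 0.5
```

In the tool's units: 0.001 m is 0.0013, 0.0005 m is 0.0006.

```bash
echo '[[[0,0,0],[0,0.0006,0],0],[[0,0,0],[0,0.0013,0],0],[[0,0,0],[0,0.0013,0],0]]' > m.json && python3 jog.py m.json|grep -E "eef|ft"
echo '[[[0,0,0],[0,0.0006,0],0],[[0,0,0],[0,0.0013,0],0],[[0,0,0],[0,0.0013,0],0]]' > m.json && python3 jog.py m.json|grep -E "eef|ft"
```

```text
eef_pos: [0.622, -0.0389, 0.0255]
ft_force: [1.3, -1.4, -0.3]
eef_pos: [0.622, -0.0379, 0.0255]
ft_force: [1.2, -1.3, -0.3]
```

In the tool's units: 0.001 m is 0.0013, 0.0005 m is 0.0006.

```bash
echo '[[[0,0,0],[0,0.0006,0],0],[[0,0,0],[0,0.0013,0],0],[[0,0,0],[0,0.0013,0],0]]' > m.json && python3 jog.py m.json|grep -E "eef|ft"
echo '[[[0,0,0],[0,0.0006,0],0],[[0,0,0],[0,0.0013,0],0],[[0,0,0],[0,0.0013,0],0]]' > m.json && python3 jog.py m.json|grep -E "eef|ft"
```

```text
eef_pos: [0.622, -0.0369, 0.0255]
ft_force: [0.7, -1.4, 0.8]
eef_pos: [0.622, -0.0359, 0.0255]
ft_force: [1.7, -1.3, -0.3]
```

```bash
python3 - <<'E'
from workcell import bot, eyes, workorder
from h import *
c=dict(np.load("pics/side4.npz"));im=eyes.camera("side")[:,:,::-1].copy();cv2.imwrite("pics/side6.png",im)
K=4
for ref in("side4","side5"):
    r=cv2.imread(f"pics/{ref}.png")
    a=cv2.resize(r,None,fx=K,fy=K,interpolation=cv2.INTER_CUBIC);b=cv2.resize(im,None,fx=K,fy=K,interpolation=cv2.INTER_CUBIC)
    u,v=(251,170) if ref=="side4" else (245,176)
    t=a[K*(v-5):K*(v+5),K*(u-6):K*(u+6)]
    s=cv2.matchTemplate(b[K*150:K*210,K*200:K*290],t,cv2.TM_CCOEFF_NORMED);_,m,_,l=cv2.minMaxLoc(s)
    w=np.array(l)/K+[200+6,150+5];p0,p1=ray(c,(u,v),.01),ray(c,w,.01);print(ref,m,w,p0[:2].round(4),p1[:2].round(4),(p1-p0)[:2].round(4))
print(blob(im,'red',None), ray(c,(244,190),.02))
E
```

```text
side4 0.976725161075592 [241.75 179.  ] [ 0.6234 -0.0458] [0.6247 0.0051] [0.0013 0.0508]
side5 0.9873775839805603 [242.25 178.5 ] [ 0.6239 -0.0118] [0.6247 0.0023] [0.0008 0.0142]
[(array([ 93.7, 121. ]), [87, 100, 12, 34, 65]), (array([202.2, 127. ]), [189, 116, 25, 25, 376]), (array([364.6, 151.8]), [351, 143, 28, 19, 255]), (array([271.8, 294.5]), [258, 269, 28, 51, 344]), (array([178.5, 328.2]), [169, 321, 20, 14, 184])] [0.58695373 0.05164464 0.02      ]
```

```bash
for i in 1; do echo '[[[0,0,0],[0,0.0006,0],0],[[0,0,0],[0,0.0006,0],0]]' > m.json && python3 jog.py m.json|grep -E "eef|ft";done
echo '[[[0,0,0],[0,0.0006,0],0],[[0,0,0],[0,0.0006,0],0]]' > m.json && python3 jog.py m.json|grep -E "eef|ft"
echo '[[[0,0,0],[0,0.0006,0],0],[[0,0,0],[0,0.0006,0],0]]' > m.json && python3 jog.py m.json|grep -E "eef|ft"
```

```text
eef_pos: [0.622, -0.0354, 0.0255]
ft_force: [1.3, -1.4, 0.6]
eef_pos: [0.622, -0.0349, 0.0255]
ft_force: [1.1, -1.2, 0.5]
eef_pos: [0.622, -0.0344, 0.0255]
ft_force: [0.4, -1.5, 0.5]
```

In the tool's units: 0.0005 m is 0.0006.

```bash
echo '[[[0,0,0],[0,0.0006,0],0],[[0,0,0],[0,0.0006,0],0]]' > m.json && python3 jog.py m.json|grep -E "eef|ft"
echo '[[[0,0,0],[0,0.0006,0],0],[[0,0,0],[0,0.0006,0],0]]' > m.json && python3 jog.py m.json|grep -E "eef|ft"
echo '[[[0,0,0],[0,0.0006,0],0],[[0,0,0],[0,0.0006,0],0]]' > m.json && python3 jog.py m.json|grep -E "eef|ft"
```

```text
eef_pos: [0.6221, -0.0342, 0.0255]
ft_force: [1.4, -2.3, -0.8]
eef_pos: [0.6221, -0.0339, 0.0255]
ft_force: [1.2, -3.5, -0.2]
eef_pos: [0.6221, -0.0337, 0.0255]
ft_force: [0.5, -5.9, -0.6]
```

The force has risen to 6 N, so the jaws are closed on the mount. I'll back off, rise and check from above.

In the tool's units: -0.19 m is -0.2375, 0.123 m is 0.1538.

```bash
echo '[[[0,0,0],[0,-0.0063,0],0],[[0,0,0],[0,-0.0188,0],0],[[0,0,0],[0,-0.0188,-0.0375],0],[[0,0,0],[0,-0.0188,-0.1],0],[[0,0,0],[0.0375,0.0375,-0.1375],0],[[0,0,0],[0.075,0.1,-0.175],0],[[0,0,0],[0.0963,0.1538,-0.225],0],[[0,0,0],[0.0963,0.1538,-0.2375],0],[[0,0,0],[0.0963,0.1538,-0.2375],0],[[0,0,0],[0.0963,0.1538,-0.2375],0]]' > m.json && python3 jog.py m.json
python3 - <<'E'
from workcell import bot, eyes, workorder
from h import *
c=eyes.calibration("wrist");np.savez("pics/wrist7.npz",**c);im=eyes.camera("wrist")[:,:,::-1].copy();cv2.imwrite("pics/wrist7.png",im)
c={k:np.array(v) for k,v in c.items()}
u,v=proj(c,[.61,.03,.01])[0].astype(int);print(u,v)
u0,v0=max(u-100,0),max(v-50,0);print(u0,v0)
cv2.imwrite("pics/crop7.png",cv2.resize(im[v0:v0+100,u0:u0+200],None,fx=4,fy=4,interpolation=cv2.INTER_CUBIC))
E
```

```text
clock: 20.0
eef_pos: [0.5446, 0.0888, 0.2139]
tool_rot: [0.001, 1.0, -0.0, -0.001]
ft_force: [0.2, 0.2, 0.3]
grip_width: 0.0003
grasp_force: 0.0
203 228
103 178
```

View pics/crop7.png

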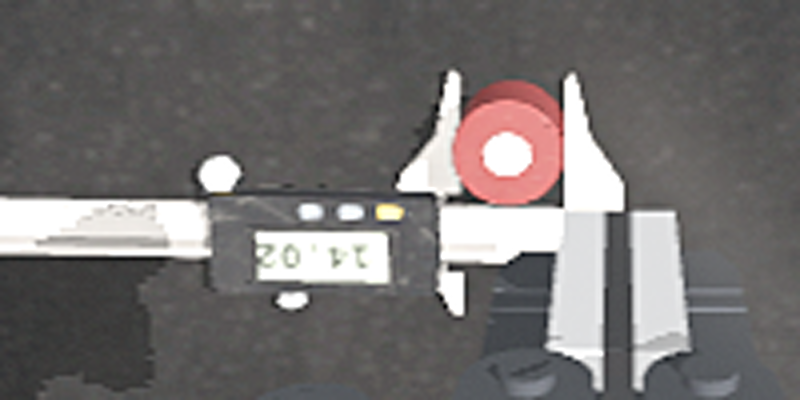

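The jaws hold the red mount across its full diameter, with the mount at crop (508,150) and jaw faces at 460 and 565. The display is centred at crop (322,257).

```bash
python3 - <<'E'
from h import *
c=dict(np.load("pics/wrist7.npz"))
print(ray(c,(103+322/4,178+257/4),.01), ray(c,(103+508/4,178+150/4),.02), ray(c,(103+462/4,178+75/4),.004),ray(c,(103+565/4,178+75/4),.004))
E
```

```text
[0.62729856 0.00682996 0.01      ] [0.59136453 0.06132943 0.02      ] [0.57514631 0.04762617 0.004     ] [0.57514878 0.07618564 0.004     ]
```

In the tool's units: 0.1815 m is 0.2269, -0.084 m is -0.105.

```bash
echo '[[[0,0,0],[-0.0375,-0.0375,0.025],0],[[0,0,0],[-0.075,-0.075,0.05],0],[[0,0,0],[-0.1025,-0.105,0.0875],0],[[0,0,0],[-0.1025,-0.105,0.125],0],[[0,0,0],[-0.1025,-0.105,0.1625],0],[[0,0,0],[-0.1025,-0.105,0.1938],0],[[0,0,0],[-0.1025,-0.105,0.2125],0],[[0,0,0],[-0.1025,-0.105,0.2225],0],[[0,0,0],[-0.1025,-0.105,0.2269],0],[[0,0,0],[-0.1025,-0.105,0.2269],0]]' > m.json && python3 jog.py m.json
echo '[[[0,0,0],[0,0,0],0],[[0,0,0],[0,0,0],0],[[0,0,0],[0,0,0],0],[[0,0,0],[0,0,0],0],[[0,0,0],[0,0,0],0],[[0,0,0],[0,0,0],0],[[0,0,0],[0,0,0],0],[[0,0,0],[0,0,0],0],[[0,0,0],[0,0,0],0],[[0,0,0],[0,0,0],0]]' > m.json && python3 jog.py m.json
```

```text
clock: 21.3
eef_pos: [0.6275, 0.006, 0.0346]
tool_rot: [-0.0, 1.0, 0.0, 0.001]
ft_force: [0.8, 0.1, 0.4]
grip_width: 0.0002
grasp_force: 0.0
clock: 22.55
eef_pos: [0.627, 0.006, 0.034]
tool_rot: [-0.0, 1.0, -0.0, -0.0]
ft_force: [-0.5, 0.4, 0.2]
grip_width: 0.0001
grasp_force: 0.0
```

```bash
echo '[[[0,0,0],[0,0,0],0],[[0,0,0],[0,0,0],0],[[0,0,0],[0,0,0],0],[[0,0,0],[0,0,0],0],[[0,0,0],[0,0,0],0],[[0,0,0],[0,0,0],0],[[0,0,0],[0,0,0],0],[[0,0,0],[0,0,0],0],[[0,0,0],[0,0,0],0],[[0,0,0],[0,0,0],0]]' > m.json && python3 jog.py m.json
echo '[[[0,0,0],[0,0,0],0],[[0,0,0],[0,0,0],0],[[0,0,0],[0,0,0],0],[[0,0,0],[0,0,0],0],[[0,0,0],[0,0,0],0],[[0,0,0],[0,0,0],0],[[0,0,0],[0,0,0],0],[[0,0,0],[0,0,0],0]]' > m.json && python3 jog.py m.json
python3 -c "
from workcell import bot, eyes, workorder
print(workorder.job_done())"
```

```text
clock: 23.8
eef_pos: [0.627, 0.006, 0.034]
tool_rot: [-0.0, 1.0, -0.0, -0.0]
ft_force: [0.0, 0.2, 1.2]
grip_width: -0.0
grasp_force: 0.0
clock: 24.8
eef_pos: [0.627, 0.006, 0.034]
tool_rot: [-0.0, 1.0, 0.0, -0.0]
ft_force: [-0.3, 0.1, 0.2]
grip_width: -0.0003
grasp_force: 0.0
the job is handed in; nothing more can be done
None
```

The job is handed in at 24.8 s of the 64 s allowed: the calliper jaws are closed on the red mount across its full diameter, and the fingertips have pointed straight down about 5 mm above the display for over 3 s and still do.

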